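Bowl on the kitchen scale, then tare

ROBOT

A 6-joint arm with a two-finger parallel gripper is mounted at the origin on the work surface. World frame = base frame: x ahead of the robot, y to its left, z up, the work surface at z = 0. Lengths are in m, angles in rad, forces in N, time in s.
With the tool pointing down it reaches from about 0.425 to 0.95 m from the base axis. Payload 3.5 kg.
Tool frame: the origin (TCP) lies midway between the tips of the shut fingers; the grasp point (between the pads) lies 19 mm behind it; z points along the fingers, y is the line along which they close (so a half turn about z gives the same grasp; the last joint's range is limited). The gripper opens to 85 mm and grips with 20 to 120 N. Pads are 22 mm wide; open, the fingers measure 114 mm over their backs; the gripper's body (76 mm by 85 mm) begins 54 mm behind the grasp point. The pads swing forward as they close: fully open they stand 13 mm farther back than shut.
Start: joints at [-1.254, 0.286, 1.577, -0, 1.279, -0.15], TCP at [0.304, -0.603, 0.195] pointing down, gripper open.
Joint ranges: [-2.77, 2.77], [-0.9, 2.22], [0.21, 2.48], [-1.53, 4.67], [0.24, 2.81], [-2.84, 2.84]. Speed limits (rad/s): [2.79, 2.79, 3.14, 3.14, 3.14, 3.14].

INTERFACE

Orientations are given as a unit quaternion [x, y, z, w].
In Python, from plant import * gives the robot as it stands.
- The arm moves only by the tool move_arm, never from a script. Its argument "moves" is a list of rows, each a list of 3 entries, a list of its own where there are three numbers: the opening, from 0 (shut) to 1 (fully open), then the shift along the tool's x, y, z in m, then the turn, a rotation vector about the tool's x, y, z in rad. A call has exactly 10 rows; each row shifts and turns the commanded pose from where the row before left it, along the tool's axes as they then stand; what a row does not reach is not made up. A row lasts 1/12 s, in which the tool goes at most 41.7 mm and 7.16 degrees, less where a joint would pass 70% of its speed; a pose out of reach is approached as far as the arm can. A call is refused whole if a number of a shift passes 0.0417 or a number of a turn 0.125, either way. A call with a gripper value outside its range is refused whole. The fingers move at their own pace and stop on an object; "grip_force" is the grip in N (left out, the last holds). Time passes only in rows, so rows that do not move let the fingers close, or fill a call up. It gives the time, the measured TCP pose, the force, the opening and the grip force at its end, in the units of the state.
- get_state(): the state, without advancing time (a new reading comes with each control period).
- read_camera(name): name is "scene" or "top" or "wrist"; returns the picture (420x560x3 uint8, red, green, blue); there is no depth.
- camera_params(name): a dict with "fx", "fy", "cx", "cy" (pixels), "rvec" (rotation vector, rad) and "tvec" (3), from world to camera coordinates, as OpenCV has them; the wrist camera has in their place "tool_from_camera" (4x4, takes a point from camera to tool coordinates, whose origin is the TCP and whose axes are the flange's). Camera axes: x right, y down, z forward; pixel columns grow to the right and rows downward; lengths in m; the calibration is good to about 2 mm. A picture is of the moment at which its call begins: read the wrist's pose just before it. camera_params takes no time and is no camera call.
- sign_off(): hands the job in; it is judged then, once.
The state is a dict: "time": time; "qpos": joint angles; "dq": joint speeds; "joint_efforts": joint torques, N m; "eef_pos": TCP position; "tcp_rot": TCP orientation; "contact_force": force on the tool from outside, world axes, zero at the start; "wrist_torque": the same for the moment, N m; "opening": opening from 0.0 (shut) to 1.0 (fully open); "finger_force": force on a finger pad.
Only numpy, scipy, OpenCV 4.12 (cv2) and the standard library are available. Lean on these libraries where they do the work, as an engineer would, in place of code of your own. Each camera call takes 0.05 s, during which the arm holds its last target. There are 200 camera calls.

TASK

Get the kitchen scale ready for weighing: set the empty blue bowl gently down, upright and centred, on the scale's round steel pan (do not drop it) and let go of it. Then press the orange tare button fully down and release it, leaving the bowl standing on the pan. Leave the white bowl with the lemon where it is.

Things in the scene. Friction and masses are not known exactly. Their poses are not given: they have to be found in the camera images.
- blue_bowl_mid (a point): Centre of the loose, empty blue bowl (0.24 kg), on its axis, 28 mm above its underside and 28 mm below its rim; z up. Round, 56 mm high, rim 116 mm across; wall 8 mm thick, nearly vertical in its upper 36 mm, so it can be pinched from above with one finger inside (wall centre 54 mm from the axis). Foot 72 mm across, inner floor 7 mm above the underside.
- scale_pan (a point): Centre of the top of the round steel pan (144 mm across) of the white kitchen scale, 36 mm above the table, z up. Fixed; the pan does not sink. The scale, 165 mm wide in y, reaches from 155 mm on the pan's -x side, where a console 38 mm high carries display and button, to 60 mm on its +x side.
- tare_top (a point): Centre of the top of the round orange tare button (28 mm across) on the scale's console, 48 mm above the table and 12 mm above the pan when not pressed; it lies 129 mm from the pan's centre along the pan's -x and 45 mm along its -y. It is pressed straight down.
- tare (a joint): Travel of the tare button in m: 0 is up, 0.006 fully down. It springs back by itself; it starts to move at about 2 N and is fully down at about 4.5 N.
- white_bowl_mid (a point): Centre (half-way up) of the loose white bowl, of the same shape and size as the blue one, with a yellow lemon in it. To be left alone.
Not all that is in view belongs to the job. Of the things that look like the part that bears blue_bowl_mid, the smaller one is meant.

How it is judged:
On the way, in this order (a step that is already met when the one before it is completed fails the run):
1. the blue bowl stands upright on the pan, within 20 mm of its centre, let go and at rest (horizontal distance between blue_bowl_mid and scale_pan below 0.02 m and z of blue_bowl_mid in the frame of scale_pan between 0.024 and 0.032 m and angle between blue_bowl_mid's own z axis and vertical below 0.1 rad and contact force between blue_bowl and the fingers below 0.1 N and linear speed of blue_bowl below 0.02 m/s), for 0.2 s.
2. with the bowl on the pan and nobody holding it, the tare button is pressed down at least 4 mm (value of joint tare above 0.004 m and horizontal distance between blue_bowl_mid and scale_pan below 0.02 m and z of blue_bowl_mid in the frame of scale_pan below 0.032 m and contact force between blue_bowl and the arm below 0.1 N and contact force between blue_bowl and the fingers below 0.1 N), for 0.05 s.
At the end, for the whole second after the job is handed in: The blue bowl stands upright (within about 6 degrees) and at rest on the pan, its centre within 20 mm of the pan's centre, the tare button is up again (less than 2 mm down), and the white bowl is within 30 mm of where it stood (horizontal distance between blue_bowl_mid and scale_pan below 0.02 m and z of blue_bowl_mid in the frame of scale_pan between 0.024 and 0.032 m and angle between blue_bowl_mid's own z axis and vertical below 0.1 rad and linear speed of blue_bowl below 0.02 m/s and value of joint tare below 0.002 m and distance of white_bowl_mid from where it was at the start of the episode below 0.03 m); the robot touches nothing.
It fails at once if the blue bowl is dropped: it moves faster than 0.8 m/s while not in the fingers (a fall of more than about 3 cm) (linear speed of blue_bowl above 0.8 m/s and contact force between blue_bowl and the fingers below 0.1 N).
It fails at once if the white bowl is moved more than 30 mm (distance of white_bowl_mid from where it was at the start of the episode above 0.03 m).
It also fails if it takes over 45 s, if anything falls off the work surface, if the arm or the gripper's body presses on something with over 40 N, if the wrist force passes 120 N, or if a joint passes its speed limit or range.

## Working session

There is one attempt and no reset: what is moved stays moved. The work goes in short steps, Python scripts to look and compute and a tool call to move; the robot and the scene stay as the last step left them, time stands still between calls to the robot, and variables do not carry over. Pictures are saved under pics/ and viewed, at most 10 in all, crops included, and the job is handed in when it is done.

Besides the shell and the picture viewer there is one more tool, called after "Request:" by a JSON object that holds its "op" and its "data". move_arm: Moves the arm, as the interface text tells. Its arguments: {"type":"object","properties":{"moves":{"type":"array"},"grip_force":{"type":"number"}},"required":["moves"]}

```bash
mkdir -p pics; python3 - <<'E'
from plant import *
import cv2,numpy as np
for n in("top","scene"):
    im=read_camera(n); cv2.imwrite(f"pics/{n}0.png",im[:,:,::-1]); p=camera_params(n);print(n,p)
s=get_state();print(s)
E
```

```text
top {'fx': 527.9649016782869, 'fy': 527.9649016782869, 'cx': 273.6658618910249, 'cy': 201.31993095422172, 'rvec': array([ 2.20451131, -2.17329838,  0.02088712]), 'tvec': array([0.03046255, 0.41256301, 1.36773892])}
scene {'fx': 411.53584388498643, 'fy': 411.53584388498643, 'cx': 284.2529979411168, 'cy': 207.40867843588944, 'rvec': array([ 1.94605857,  1.90599122, -0.52060948]), 'tvec': array([-0.04202424, -0.32988285,  1.30772946])}
{'time': 0.1, 'qpos': array([-1.25397744e+00,  2.87126440e-01,  1.57805528e+00, -1.43817222e-05,
        1.27862241e+00, -1.49968132e-01]), 'dq': array([ 2.49397078e-03, -1.75573582e-03, -2.38549719e-03,  2.59280711e-04,
       -1.10021031e-03, -1.62804513e-05]), 'joint_efforts': array([-1.29521482e-04, -4.07300341e+01, -2.93699956e+01, -2.20146280e-04,
        3.44738903e-03, -8.98679360e-06]), 'eef_pos': array([ 0.30358751, -0.60210268,  0.19323933]), 'tcp_rot': array([ 9.72886070e-01,  2.31282233e-01, -9.89992574e-05, -1.10131559e-03]), 'contact_force': array([ 0.3891671 , -0.11749289,  0.33613568]), 'wrist_torque': array([-0.00297924, -0.00027775,  0.01073048]), 'finger_force': 0.0, 'opening': 0.9974802654012854}
```

View pics/top0.png

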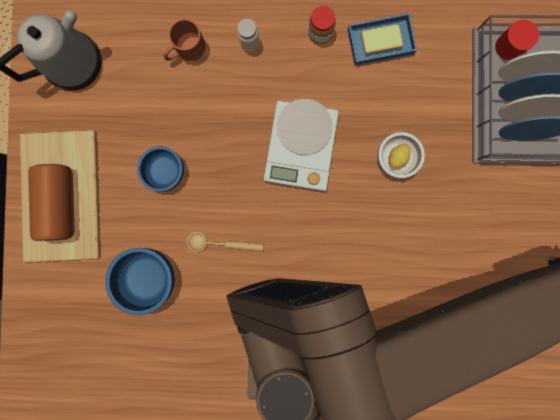

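View pics/scene0.png

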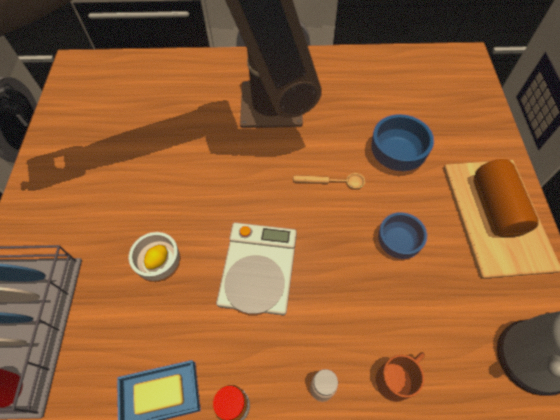

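The top view (column, row) shows these that could be taken for the blue bowl:
- small blue bowl at (160,169)
- large blue bowl at (140,281)
- blue butter dish at (382,40)
- blue plates in the rack at (530,85–130)

The smaller of the two bowls is meant, so (160,169), which is (403,236) in the scene view. The pan is at (304,127), the button at (314,178), and the white bowl at (401,156).

```bash
cat > h.py <<'E'
import cv2,numpy as np
from plant import *
from scipy.spatial.transform import Rotation as R
def ray(n,uv,z):
    p=camera_params(n);Rm=R.from_rotvec(p['rvec']).as_matrix();c=-Rm.T@p['tvec']
    uv=np.atleast_2d(uv).astype(float)
    d=np.c_[(uv[:,0]-p['cx'])/p['fx'],(uv[:,1]-p['cy'])/p['fy'],np.ones(len(uv))]@Rm
    return c+d*((z-c[2])/d[:,2])[:,None]
def blob(mask,seed):
    cs,_=cv2.findContours(mask.astype(np.uint8),cv2.RETR_EXTERNAL,cv2.CHAIN_APPROX_NONE)
    cs=[c for c in cs if cv2.pointPolygonTest(c,seed,True)>-4]
    return max(cs,key=cv2.contourArea)[:,0]
def circ(n,c,z):  # contour of a circle, cast onto plane z
    P=ray(n,cv2.convexHull(c.astype(np.int32))[:,0],z)[:,:2]
    (x,y),r=cv2.minEnclosingCircle(P.astype(np.float32))
    (ex,ey),ax,_=cv2.fitEllipse(ray(n,c,z)[:,:2].astype(np.float32)*1000)
    return np.round([x,y,r,ex/1e3,ey/1e3,ax[0]/2e3,ax[1]/2e3],4)
def hsv(im): return [a.astype(int) for a in cv2.split(cv2.cvtColor(im,cv2.COLOR_RGB2HSV))]
E
python3 - <<'E'
from h import *
seeds={"top":[(160,169),(304,127),(314,178),(401,156),(140,281)],"scene":[(403,236),(254,284),(245,231),(155,257),(401,143)]}
for n in seeds:
    im=cv2.cvtColor(cv2.imread(f"pics/{n}0.png"),cv2.COLOR_BGR2RGB);h,s,v=hsv(im);S=seeds[n]
    for k in (1,2,3): print(n,k,im[S[k][1],S[k][0]],h[S[k][1],S[k][0]],s[S[k][1],S[k][0]])
    blue=(h>95)&(h<125)&(s>100)
    print("blue",circ(n,blob(blue,S[0]),.056),"big",circ(n,blob(blue,S[4]),.056))
    print("white",circ(n,blob((s<90)&(v>90),S[3]),.056))
    hp,sp=h[S[1][1],S[1][0]],s[S[1][1],S[1][0]]
    b=blob((s<100)&(v>90),S[1]); r=cv2.minAreaRect(b); print("scale",r, ray(n,cv2.boxPoints(r),.03)[:,:2].round(3).tolist())
    print("pan",circ(n,blob((abs(im.astype(int)-im[S[1][1],S[1][0]]).max(2)<14),S[1]),.036))
    print("btn",circ(n,blob((h<22)&(s>140)&(v>120)&(np.hypot(*(np.indices(h.shape)[::-1]-np.array(S[2])[:,None,None]))<10),S[2]),.048))
im=cv2.imread("pics/top0.png")[90:330,80:360]
cv2.imwrite("pics/crop0.png",cv2.resize(im,None,fx=2.4,fy=2.4))
E
```

```text
top 1 [179 171 158] 19 30
top 2 [185 145  73] 19 154
top 3 [187 179  79] 28 147
blue [0.4893 0.324  0.0573 0.4886 0.3244 0.0535 0.0562] big [0.206  0.3701 0.0855 0.2058 0.3705 0.0806 0.0845]
white [ 0.5319 -0.2826  0.0597  0.5318 -0.2829  0.0576  0.0585]
scale ((301.5810546875, 142.51351928710938), (64.77320098876953, 88.93984985351562), 9.462322235107422) [[0.463, 0.066], [0.691, 0.031], [0.665, -0.134], [0.438, -0.099]]
pan [ 0.6107 -0.0397  0.0792  0.6059 -0.0394  0.0707  0.0723]
btn [ 0.4701 -0.0651  0.0126  0.47   -0.065   0.0113  0.0121]
scene 1 [190 175 149] 19 55
scene 2 [218 132  10] 18 243
scene 3 [219 190  10] 26 243
blue [0.5118 0.3196 0.0486 0.5117 0.3158 0.0305 0.0433] big [0.1934 0.3756 0.0838 0.1931 0.3746 0.0808 0.0815]
white [ 0.5396 -0.2805  0.0639  0.5392 -0.2813  0.0562  0.063 ]
scale ((256.0317687988281, 269.0041198730469), (70.00032043457031, 88.8121109008789), 7.352379322052002) [[0.665, -0.128], [0.435, -0.114], [0.465, 0.064], [0.689, 0.031]]
pan [ 0.6082 -0.0409  0.073   0.607  -0.0405  0.0697  0.0698]
btn [ 0.4748 -0.0652  0.0139  0.4747 -0.0651  0.0126  0.0132]
```

View pics/crop0.png

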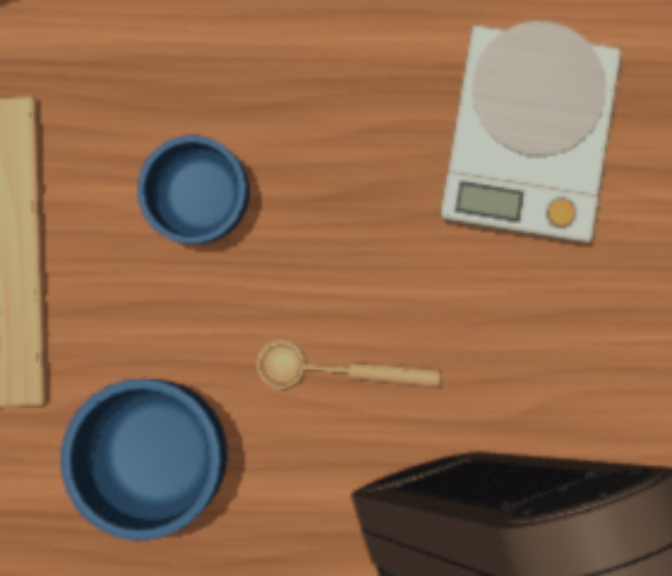

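The crop shows the small empty blue bowl at crop (193,189), clearly smaller than the other at (143,458), so the choice holds. The bowl is at about (0.489, 0.324), the pan at (0.6065, -0.040) and the button at (0.472, -0.065). I'll keep the tool's yaw and fly over.

Request:
{"op": "move_arm", "data": {"moves": [[1,[0.0267,-0.0242,0],[0,0,0]],[1,[0.0267,-0.0242,0],[0,0,0]],[1,[0.0267,-0.0242,0],[0,0,0]],[1,[0.0267,-0.0242,0],[0,0,0]],[1,[0.0267,-0.0242,0],[0,0,0]],[1,[0.0267,-0.0242,0],[0,0,0]],[1,[0.0267,-0.0242,0],[0,0,0]],[1,[0.0267,-0.0242,0],[0,0,0]],[1,[0.0267,-0.0242,0],[0,0,0]],[1,[0.0267,-0.0242,0],[0,0,0]]], "grip_force": 60}}

```text
time: 0.93
eef_pos: [0.4333, -0.2646, 0.194]
tcp_rot: [0.973, 0.231, -0.0, -0.0]
contact_force: [0.9, -0.2, 0.7]
opening: 0.998
finger_force: 0.0
```

Request:
{"op": "move_arm", "data": {"moves": [[1,[0.0267,-0.0242,0],[0,0,0]],[1,[0.0267,-0.0242,0],[0,0,0]],[1,[0.0201,-0.0308,0],[0,0,0]],[1,[0.0201,-0.0308,0],[0,0,0]],[1,[0.0201,-0.0308,0],[0,0,0]],[1,[0.0201,-0.0308,0],[0,0,0]],[1,[0.0201,-0.0308,0],[0,0,0]],[1,[0.0201,-0.0308,0],[0,0,0]],[1,[0.0201,-0.0308,0],[0,0,0]],[1,[0.0201,-0.0308,0],[0,0,0]]]}}

```text
time: 1.77
eef_pos: [0.4914, 0.095, 0.1942]
tcp_rot: [0.973, 0.231, -0.0, -0.0]
contact_force: [0.1, 0.2, 0.1]
opening: 0.997
finger_force: 0.0
```

Request:
{"op": "move_arm", "data": {"moves": [[1,[0.0201,-0.0308,0],[0,0,0]],[1,[0.0201,-0.0308,0],[0,0,0]],[1,[0.0201,-0.0308,0],[0,0,0]],[1,[0.0201,-0.0308,0],[0,0,0]],[1,[0.0201,-0.0308,0],[0,0,0]],[1,[0,0,0],[0,0,0]],[1,[0,0,0],[0,0,0]],[1,[0,0,0],[0,0,0]],[1,[0,0,0],[0,0,0]],[1,[0,0,0],[0,0,0]]]}}

```text
time: 2.6
eef_pos: [0.5124, 0.2747, 0.1944]
tcp_rot: [0.973, 0.23, -0.0, 0.0]
contact_force: [-0.2, -0.2, 0.3]
opening: 0.996
finger_force: 0.0
```

```bash
cat >> h.py <<'E'
def wray(uv,z,s):
    p=camera_params("wrist");T=p['tool_from_camera'];Rt=R.from_quat(s['tcp_rot']).as_matrix()
    uv=np.atleast_2d(uv).astype(float)
    d=np.c_[(uv[:,0]-p['cx'])/p['fx'],(uv[:,1]-p['cy'])/p['fy'],np.ones(len(uv))]@(Rt@T[:3,:3]).T
    c=s['eef_pos']+Rt@T[:3,3]
    return c+d*((z-c[2])/d[:,2])[:,None]
def totool(s,target):
    return np.round(R.from_quat(s['tcp_rot']).inv().apply(np.array(target)-s['eef_pos']),4)
E
python3 - <<'E'
from h import *
s=get_state();im=read_camera("wrist");cv2.imwrite("pics/w1.png",im[:,:,::-1])
print(s['time'],s['eef_pos'],s['tcp_rot'],s['qpos'],s['contact_force'])
h,ss,v=hsv(im);m=((h>95)&(h<125)&(ss>100)).astype(np.uint8)
cs,_=cv2.findContours(m,0,cv2.CHAIN_APPROX_NONE);c=max(cs,key=cv2.contourArea)[:,0]
print(c.min(0),c.max(0));P=wray(c,.056,s)[:,:2]
print(cv2.minEnclosingCircle(P.astype(np.float32)),cv2.fitEllipse((P*1e3).astype(np.float32)))
im=read_camera("top");cv2.imwrite("pics/t1.png",im[:,:,::-1]);h,ss,v=hsv(im)
print(circ("top",blob((h>95)&(h<125)&(ss>100),(160,169)),.056))
E
```

```text
2.6 [0.51240034 0.27466533 0.19441966] [ 9.73089862e-01  2.30425878e-01 -1.59343127e-04  9.51716864e-05] [ 3.17702969e-01  8.20606301e-02  1.81180291e+00 -1.71386146e-04
  1.24806284e+00  1.42352304e+00] [-0.22487734 -0.20699954  0.29893395]
[154 116] [278 237]
((0.4908987879753113, 0.32573768496513367), 0.05790899693965912) ((490.68939208984375, 325.8658752441406), (112.3697509765625, 114.06978607177734), 76.64495086669922)Traceback (most recent call last):
  File "<stdin>", line 9, in <module>
  File "h.py", line 12, in blob
    return max(cs,key=cv2.contourArea)[:,0]
           ~~~^^^^^^^^^^^^^^^^^^^^^^^^
ValueError: max() iterable argument is empty
```

View pics/w1.png

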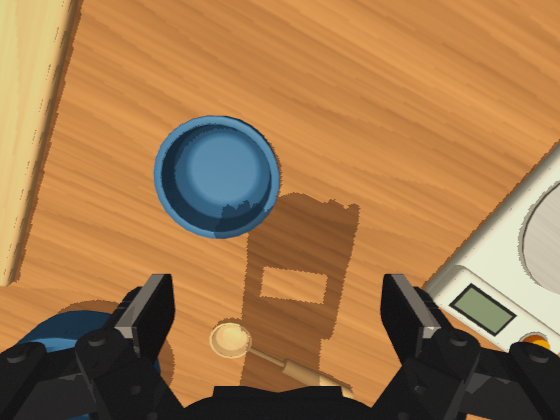

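The wrist view shows the bowl at (216,177), empty, giving a centre of (0.491, 0.326), which agrees with the top view to 2 mm. The wall point on the tool's +y side needs a shift of (0.003, -0.001, 0.168).

Request:
{"op": "move_arm", "data": {"moves": [[1,[0.0032,-0.0012,0.02],[0,0,0]],[1,[0,0,0.03],[0,0,0]],[1,[0,0,0.03],[0,0,0]],[1,[0,0,0.03],[0,0,0]],[1,[0,0,0.025],[0,0,0]],[1,[0,0,0.02],[0,0,0]],[1,[0,0,0.013],[0,0,0]],[1,[0,0,0],[0,0,0]],[1,[0,0,0],[0,0,0]],[1,[0,0,0],[0,0,0]]]}}

```text
time: 3.53
eef_pos: [0.5162, 0.2787, 0.0283]
tcp_rot: [0.973, 0.231, 0.002, -0.0]
contact_force: [-0.6, -0.2, 0.6]
opening: 0.996
finger_force: 0.0
```

Request:
{"op": "move_arm", "data": {"moves": [[0,[0,0,0],[0,0,0]],[0,[0,0,0],[0,0,0]],[0,[0,0,0],[0,0,0]],[0,[0,0,0],[0,0,0]],[0,[0,0,0],[0,0,0]],[0,[0,0,0],[0,0,0]],[0,[0,0,0],[0,0,0]],[0,[0,0,0],[0,0,0]],[0,[0,0,0],[0,0,0]],[0,[0,0,0],[0,0,0]]], "grip_force": 60}}

```text
time: 4.37
eef_pos: [0.5147, 0.2785, 0.0265]
tcp_rot: [0.973, 0.231, -0.0, -0.0]
contact_force: [0.5, 0.9, 0.8]
opening: -0.005
finger_force: 0.0
```

The fingers shut to -0.005 with no force, so they missed the wall. I'll look before moving.

```bash
python3 - <<'E'
from h import *
s=get_state();im=read_camera("wrist");im2=read_camera("scene")
o=np.zeros((420,800,3),np.uint8);o[:,:560]=im;o[:240,560:]=im2[130:330,300:500][:, :].repeat(1,0)[:200].astype(np.uint8) if 0 else cv2.resize(im2[150:350,300:500],(240,240))
cv2.imwrite("pics/w2.png",o[:,:,::-1])
E
```

```text
(no output)
```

View pics/w2.png

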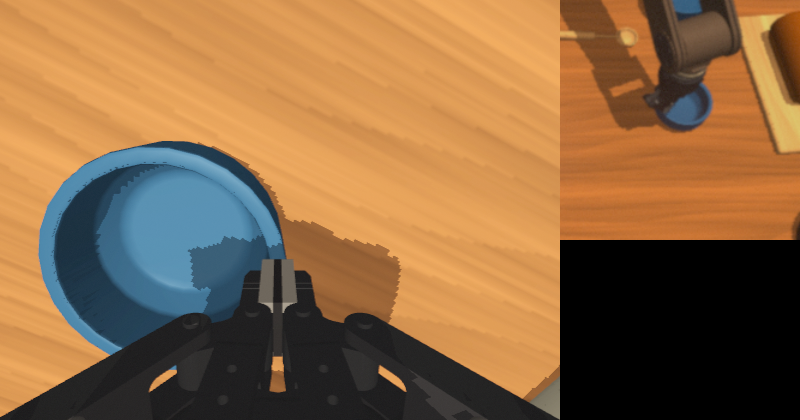

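The fingers look shut near the rim's end at (280,258). I'll fit the rim in this view and compare it with the expected tool-frame position.

```bash
python3 - <<'E'
from h import *
s=get_state();im=read_camera("wrist");print(s['time'],s['eef_pos'],s['opening'],s['finger_force'],s['contact_force'])
h,ss,v=hsv(im);m=((h>95)&(h<125)&(ss>90)).astype(np.uint8)
cs,_=cv2.findContours(m,0,cv2.CHAIN_APPROX_NONE);c=max(cs,key=cv2.contourArea)[:,0]
c=c[(c[:,1]<240)&(c[:,0]<150)|(c[:,1]<150)]
P=wray(c,.056,s)[:,:2]
A=np.c_[2*P,np.ones(len(P))];x=np.linalg.lstsq(A,(P**2).sum(1),rcond=None)[0]
print(x[:2],np.sqrt(x[2]+x[:2]@x[:2]),"tool",totool(s,[*x[:2],.028]))
p=camera_params("wrist");T=np.linalg.inv(p['tool_from_camera'])
for q in [(0,0,0),(0,0,-.03),(0,.004,-.03),(.022,.004,-.03),(.011,0,0),(-.011,0,0)]:
    k=T[:3,:3]@q+T[:3,3];print(q,(k[:2]/k[2]*p['fx']+[p['cx'],p['cy']]).round(0))
print(p['tool_from_camera'].round(3))
E
```

```text
4.4667 [0.51467808 0.27842341 0.02649424] 0.0035346923589022745 0.0 [ 0.07260243  0.82243167 -0.12421925]
[0.48702868 0.31675104] 0.06588616620364128 tool [-0.0074 -0.0467 -0.0015]
(0, 0, 0) [277. 243.]
(0, 0, -0.03) [277. 269.]
(0, 0.004, -0.03) [286. 269.]
(0.022, 0.004, -0.03) [286. 224.]
(0.011, 0, 0) [277. 224.]
(-0.011, 0, 0) [277. 262.]
[[-0.001 -0.953 -0.303  0.077]
 [ 1.    -0.    -0.     0.   ]
 [ 0.    -0.303  0.953 -0.18 ]
 [ 0.     0.     0.     1.   ]]
```

```bash
python3 - <<'E'
from h import *
a=read_camera("scene")[190:290,340:460];b=read_camera("wrist")[190:340,200:350]
o=np.hstack([cv2.resize(a,(480,400),interpolation=3),cv2.resize(b,(320,400),interpolation=3)])
cv2.imwrite("pics/c3.png",o[:,:,::-1])
p=camera_params("scene");s=get_state()
for q in ([0,0,0],[0,0,-.03]):
    w=s['eef_pos']+R.from_quat(s['tcp_rot']).apply(q)
    k=cv2.projectPoints(w[None],p['rvec'],p['tvec'],np.array([[p['fx'],0,p['cx']],[0,p['fy'],p['cy']],[0,0,1]]),None)[0].ravel();print(k,(k-[340,190])*4)
E
```

```text
[382.74326174 245.97595351] [170.97304695 223.90381405]
[385.20696231 240.7857001 ] [180.82784925 203.1428004 ]
```

View pics/c3.png

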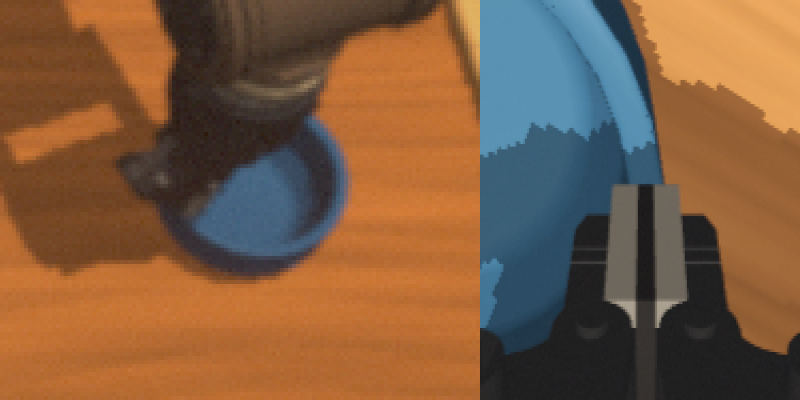

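```bash
python3 - <<'E'
from h import *
from scipy.optimize import least_squares
s=get_state();im=read_camera("wrist");cv2.imwrite("pics/w4.png",im[:,:,::-1])
h,ss,v=hsv(im);m=((h>95)&(h<125)&(ss>90)).astype(np.uint8)
cs,_=cv2.findContours(m,0,cv2.CHAIN_APPROX_NONE);c=max(cs,key=cv2.contourArea)[:,0]
c=c[((c[:,0]<120)&(c[:,1]<325))]
print(len(c),c.min(0),c.max(0))
for z in (.046,.056,.066,.076):
    P=wray(c,z,s)[:,:2]
    f=least_squares(lambda x:np.hypot(*(P-x[:2]).T)-x[2],[.49,.32,.058]).x
    g=least_squares(lambda x:np.hypot(*(P-x[:2]).T)-.058,[.49,.32])
    print(z,f.round(4),g.x.round(4),np.sqrt(np.mean(g.fun**2)).round(5),totool(s,[*g.x,.028]))
# brightness along the column line through the pad gap
print(im[255:310:6,278].tolist())
E
```

```text
198 [ 39 151] [119 324]
0.046 [0.484  0.3258 0.0613] [0.4838 0.3296] 0.00053 [-0.0045 -0.0596 -0.0015]
0.056 [0.4902 0.325  0.0575] [0.4903 0.3244] 0.00018 [-0.0011 -0.0521 -0.0015]
0.066 [0.4965 0.3242 0.0537] [0.4967 0.3193] 0.00059 [ 0.0023 -0.0446 -0.0015]
0.076 [0.5027 0.3234 0.0499] [0.5031 0.3143] 0.00099 [ 0.0058 -0.0372 -0.0015]
[[54, 92, 115], [30, 26, 27], [30, 27, 28], [27, 26, 27], [28, 26, 26], [32, 29, 29], [29, 27, 26], [28, 26, 27], [55, 51, 49], [55, 50, 49]]
```

The bowl hasn't moved. It still fits a centre of (0.490, 0.324) with the rim at z = 0.056, and its wall lies right under the finger gap. The pads show their tips at row 260, where the stated TCP would be at row 243, and they hide the rim. So the fingers end about 30 mm or more short of the stated TCP and shut above the rim. I'll open, go 26 mm lower (the open tips stay clear of the table even if this is wrong), and close again.

Request:
{"op": "move_arm", "data": {"moves": [[1,[0,0,0],[0,0,0]],[1,[0,0,0],[0,0,0]],[1,[0,0,0],[0,0,0]],[1,[0,0,0],[0,0,0]],[1,[0,0,0],[0,0,0]],[1,[0,0.001,0.008],[0,0,0]],[1,[0,0,0.008],[0,0,0]],[1,[0,0,0.006],[0,0,0]],[1,[0,0,0.004],[0,0,0]],[1,[0,0,0],[0,0,0]]]}}

```text
time: 5.5
eef_pos: [0.5138, 0.277, -0.0014]
tcp_rot: [0.973, 0.231, -0.002, 0.0]
contact_force: [-0.1, 0.2, 0.8]
opening: 1.0
finger_force: 0.0
```

Request:
{"op": "move_arm", "data": {"moves": [[0,[0,0,0],[0,0,0]],[0,[0,0,0],[0,0,0]],[0,[0,0,0],[0,0,0]],[0,[0,0,0],[0,0,0]],[0,[0,0,0],[0,0,0]],[0,[0,0,0],[0,0,0]],[0,[0,0,0],[0,0,0]],[0,[0,0,0],[0,0,0]],[0,[0,0,0],[0,0,0]],[0,[0,0,0],[0,0,0]]], "grip_force": 40}}

```text
time: 6.33
eef_pos: [0.5152, 0.2778, 0.0011]
tcp_rot: [0.973, 0.231, 0.0, -0.0]
contact_force: [-2.9, -0.5, 5.0]
opening: 0.084
finger_force: 40.4
```

```bash
python3 - <<'E'
from h import *
b=read_camera("wrist");cv2.imwrite("pics/w5.png",b[:,:,::-1]);s=get_state();print(s['eef_pos'],s['opening'],s['finger_force'],s['contact_force'])
E
```

```text
[0.51524246 0.27778125 0.00104692] 0.08340302764926665 40.67811095083016 [-1.92134496 -0.80162831  5.8025557 ]
```

View pics/w5.png

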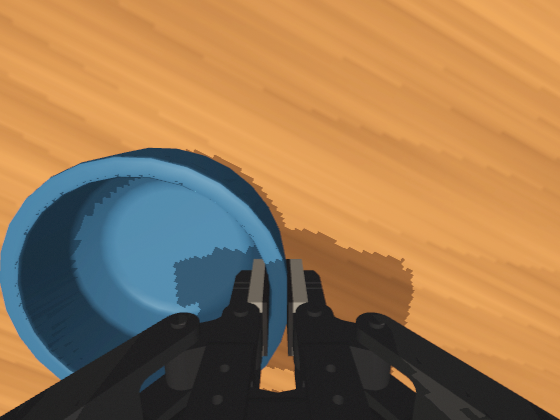

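The wall is now between the pads at (272–290, 270–350), with opening 0.084 and 40 N. The bite depth isn't certain, so I'll regrasp 9 mm deeper, which is safe whatever the finger offset, then lift a little to test.

Request:
{"op": "move_arm", "data": {"moves": [[0.5,[0,0,0],[0,0,0]],[0.5,[0,0,0],[0,0,0]],[0.5,[0,0,0],[0,0,0]],[0.5,[0,0,0.004],[0,0,0]],[0.5,[0,0,0.005],[0,0,0]],[0.5,[0,0,0],[0,0,0]],[0,[0,0,0],[0,0,0]],[0,[0,0,0],[0,0,0]],[0,[0,0,0],[0,0,0]],[0,[0,0,0],[0,0,0]]]}}

```text
time: 7.22
eef_pos: [0.5152, 0.2782, -0.0072]
tcp_rot: [0.973, 0.231, -0.0, -0.001]
contact_force: [-3.3, 0.2, 6.9]
opening: 0.091
finger_force: 39.0
```

Request:
{"op": "move_arm", "data": {"moves": [[0,[0,0,0],[0,0,0]],[0,[0,0,0],[0,0,0]],[0,[0,0,0],[0,0,0]],[0,[0,0,0],[0,0,0]],[0,[0,0,-0.003],[0,0,0]],[0,[0,0,-0.005],[0,0,0]],[0,[0,0,-0.006],[0,0,0]],[0,[0,0,-0.006],[0,0,0]],[0,[0,0,0],[0,0,0]],[0,[0,0,0],[0,0,0]]], "grip_force": 60}}

```text
time: 8.05
eef_pos: [0.5156, 0.2775, 0.012]
tcp_rot: [0.973, 0.231, 0.001, 0.0]
contact_force: [-0.2, -0.5, -3.2]
opening: 0.084
finger_force: 58.2
```

```bash
python3 - <<'E'
from h import *
s=get_state();im=read_camera("wrist");cv2.imwrite("pics/w6.png",im[:,:,::-1]);print(s['eef_pos'],s['opening'],s['finger_force'],s['contact_force'])
a=read_camera("scene")[170:290,330:470];o=np.hstack([cv2.resize(im,(400,300)),cv2.resize(a,(350,300),interpolation=3)]);cv2.imwrite("pics/c6.png",o[:,:,::-1])
E
```

```text
[0.51558495 0.27751056 0.01200762] 0.08362480304465127 58.22286307811737 [-0.16674352 -0.50886718 -3.17795174]
```

View pics/c6.png

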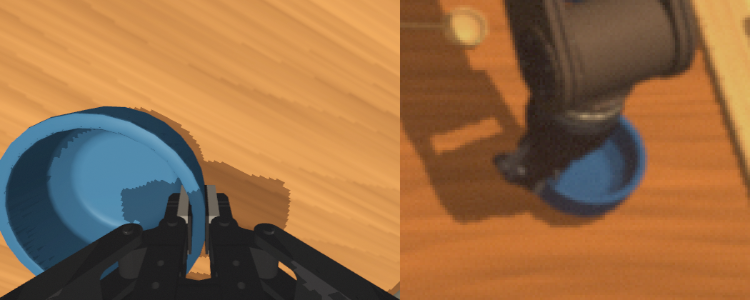

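The wrist view shows the bowl hanging upright in the pads at (100,180), with about 3 N of load. Lift it and carry it over the pan.

Request:
{"op": "move_arm", "data": {"moves": [[0,[0,0,-0.01],[0,0,0]],[0,[0,0,-0.02],[0,0,0]],[0,[0,0,-0.02],[0,0,0]],[0,[0,0,-0.02],[0,0,0]],[0,[0,0,-0.01],[0,0,0]],[0,[-0.0016,0.01,0],[0,0,0]],[0,[-0.0033,0.02,0],[0,0,0]],[0,[-0.0049,0.03,0],[0,0,0]],[0,[-0.0049,0.03,0],[0,0,0]],[0,[-0.0049,0.03,0],[0,0,0]]]}}

```text
time: 8.98
eef_pos: [0.5508, 0.1597, 0.09]
tcp_rot: [0.973, 0.232, -0.001, 0.0]
contact_force: [0.6, -1.6, -2.3]
opening: 0.083
finger_force: 58.5
```

Request:
{"op": "move_arm", "data": {"moves": [[0,[-0.0049,0.03,0],[0,0,0]],[0,[-0.0049,0.03,0],[0,0,0]],[0,[-0.0049,0.03,0],[0,0,0]],[0,[-0.0049,0.03,0],[0,0,0]],[0,[-0.0049,0.03,0],[0,0,0]],[0,[-0.0049,0.03,0],[0,0,0]],[0,[-0.0049,0.03,0],[0,0,0]],[0,[-0.0049,0.03,0],[0,0,0]],[0,[-0.0016,0.0085,0],[0,0,0]],[0,[0,0,0],[0,0,0]]]}}

```text
time: 9.82
eef_pos: [0.6267, -0.0817, 0.0901]
tcp_rot: [0.973, 0.229, -0.001, -0.0]
contact_force: [0.4, 0.6, -1.6]
opening: 0.082
finger_force: 58.7
```

```bash
python3 - <<'E'
from h import *
from scipy.optimize import least_squares
s=get_state();im=read_camera("wrist");cv2.imwrite("pics/w7.png",im[:,:,::-1]);print(s['eef_pos'],s['tcp_rot'],s['opening'],s['finger_force'],s['contact_force'])
h,ss,v=hsv(im);m=((h>95)&(h<125)&(ss>90)).astype(np.uint8)
cs,_=cv2.findContours(m,0,cv2.CHAIN_APPROX_NONE);c=max(cs,key=cv2.contourArea)[:,0]
c=c[((c[:,0]<120)&(c[:,0]>1)&(c[:,1]<325))];z0=s['eef_pos'][2]+.0075+.056
for z in (z0-.006,z0,z0+.006):
    P=wray(c,z,s)[:,:2];g=least_squares(lambda x:np.hypot(*(P-x[:2]).T)-.058,[.6,-.04])
    print(z,g.x.round(4),np.sqrt(np.mean(g.fun**2)).round(5),totool(s,[*g.x,.028]))
k=read_camera("scene");cv2.imwrite("pics/s7.png",k[:,:,::-1])
print(totool(s,[.6308,-.0882,.036-.0075]))
E
```

```text
[ 0.62666427 -0.08173162  0.09013073] [ 9.73316944e-01  2.29463569e-01 -7.61383494e-04 -1.34286947e-04] 0.08187609976435056 58.7448924779892 [ 0.41272034  0.5851465  -1.59950262]
0.14763073322293496 [ 0.6024 -0.0348] 0.0002 [-0.0007 -0.0528  0.0622]
0.15363073322293497 [ 0.6056 -0.0381] 0.0003 [ 0.0007 -0.0484  0.0622]
0.15963073322293497 [ 0.6089 -0.0414] 0.00051 [ 0.0022 -0.044   0.0622]
[0.0009 0.0077 0.0616]
```

Request:
{"op": "move_arm", "data": {"moves": [[0,[0.001,0.008,0.01],[0,0,0]],[0,[0,0,0.015],[0,0,0]],[0,[0,0,0.012],[0,0,0]],[0,[0,0,0.008],[0,0,0]],[0,[0,0,0.004],[0,0,0]],[0,[0,0,0.003],[0,0,0]],[0,[0,0,0.002],[0,0,0]],[0,[0,0,0.001],[0,0,0]],[0,[0,0,0],[0,0,0]],[0,[0,0,0],[0,0,0]]]}}

```text
time: 10.75
eef_pos: [0.632, -0.0855, 0.0372]
tcp_rot: [0.973, 0.231, 0.0, 0.0]
contact_force: [-0.3, 0.1, -2.0]
opening: 0.082
finger_force: 58.8
```

```bash
python3 - <<'E'
from h import *
from scipy.optimize import least_squares
s=get_state();print(s['eef_pos'],s['contact_force'],s['wrist_torque'],totool(s,[.6308,-.0882,.036-.0075]))
im=read_camera("wrist");k=read_camera("scene");o=np.hstack([cv2.resize(im,(440,330)),cv2.resize(k[210:330,200:330],(357,330),interpolation=3)]);cv2.imwrite("pics/c8.png",o[:,:,::-1])
E
```

```text
[ 0.63199718 -0.085505    0.03718337] [-0.33311287  0.07428663 -1.96685786] [-0.09257982 -0.06911478 -0.05221432] [-0.0023  0.0019  0.0087]
```

View pics/c8.png

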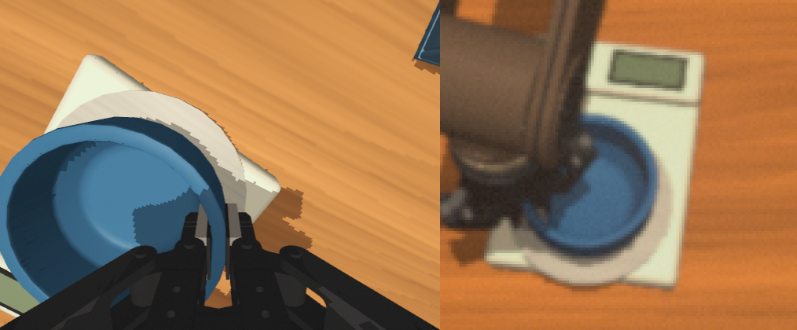

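The views show the bowl above the pan and roughly centred, about 9 mm up. Continue gently.

Request:
{"op": "move_arm", "data": {"moves": [[0,[-0.002,0.002,0.002],[0,0,0]],[0,[0,0,0.002],[0,0,0]],[0,[0,0,0.001],[0,0,0]],[0,[0,0,0.001],[0,0,0]],[0,[0,0,0],[0,0,0]],[0,[0,0,0],[0,0,0]],[0,[0,0,0],[0,0,0]],[0,[0,0,0],[0,0,0]],[0,[0,0,0],[0,0,0]],[0,[0,0,0],[0,0,0]]]}}

```text
time: 11.68
eef_pos: [0.6311, -0.0885, 0.0312]
tcp_rot: [0.973, 0.231, 0.0, 0.0]
contact_force: [-0.7, -2.2, 4.4]
opening: 0.081
finger_force: 59.8
```

Request:
{"op": "move_arm", "data": {"moves": [[0,[0,0,0.001],[0,0,0]],[0,[0,0,0.001],[0,0,0]],[0,[0,0,0.0005],[0,0,0]],[0,[0,0,0],[0,0,0]],[0,[0,0,0],[0,0,0]],[0,[0,0,0],[0,0,0]],[0,[0,0,0],[0,0,0]],[0,[0,0,0],[0,0,0]],[0,[0,0,0],[0,0,0]],[0,[0,0,0],[0,0,0]]]}}

```text
time: 12.52
eef_pos: [0.6316, -0.0888, 0.0303]
tcp_rot: [0.973, 0.231, 0.001, 0.001]
contact_force: [-2.5, -3.6, 10.1]
opening: 0.081
finger_force: 62.2
```

Request:
{"op": "move_arm", "data": {"moves": [[0,[0,0,0.0005],[0,0,0]],[0,[0,0,0],[0,0,0]],[0,[0,0,0],[0,0,0]],[0.15,[0,0,0],[0,0,0]],[0.25,[0,0,0],[0,0,0]],[0.4,[0,0,0],[0,0,0]],[0.5,[0,0,0],[0,0,0]],[0.5,[0,0,0],[0,0,0]],[0.5,[0,0,0],[0,0,0]],[0.5,[0,0,0],[0,0,0]]], "grip_force": 20}}

```text
time: 13.35
eef_pos: [0.6305, -0.0879, 0.0272]
tcp_rot: [0.973, 0.231, -0.0, -0.0]
contact_force: [0.1, 0.8, -0.2]
opening: 0.501
finger_force: 0.0
```

Request:
{"op": "move_arm", "data": {"moves": [[0.5,[0,0,0],[0,0,0]],[0.5,[0,0,-0.01],[0,0,0]],[0.5,[0,0,-0.02],[0,0,0]],[0.5,[0,0,-0.03],[0,0,0]],[0.5,[0,0,-0.03],[0,0,0]],[0.5,[0,0,-0.03],[0,0,0]],[0,[0,0,-0.03],[0,0,0]],[0,[0,0,-0.02],[0,0,0]],[0,[0,0,0],[0,0,0]],[0,[0,0,0],[0,0,0]]]}}

```text
time: 14.18
eef_pos: [0.6316, -0.0884, 0.2001]
tcp_rot: [0.973, 0.231, 0.002, 0.001]
contact_force: [-0.2, -0.3, -0.1]
opening: 0.002
finger_force: 0.0
```

```bash
python3 - <<'E'
from h import *
from scipy.optimize import least_squares
s=get_state();im=read_camera("wrist");cv2.imwrite("pics/w9.png",im[:,:,::-1]);print(s['eef_pos'],s['opening'],s['contact_force'])
h,ss,v=hsv(im);m=((h>95)&(h<125)&(ss>90)).astype(np.uint8)
cs,_=cv2.findContours(m,0,cv2.CHAIN_APPROX_NONE);c=max(cs,key=cv2.contourArea)[:,0]
print(c.min(0),c.max(0));P=wray(c,.092,s)[:,:2]
print(cv2.minEnclosingCircle(P.astype(np.float32)),cv2.fitEllipse((P*1e3).astype(np.float32)))
k=read_camera("scene");t=read_camera("top")
o=np.hstack([cv2.resize(im,(440,330)),cv2.resize(k[210:330,200:330],(357,330),interpolation=3)]);cv2.imwrite("pics/c9.png",o[:,:,::-1])
cv2.imwrite("pics/t9.png",t[:,:,::-1])
for z in(.048,): print("button scene", circ("scene",blob((lambda H:(H[0]<22)&(H[1]>190)&(H[2]>150))(hsv(k)),(245,231)),z) if 1 else 0)
E
```

```text
[ 0.63163412 -0.08838171  0.20011966] 0.002427624543943796 [-0.19061945 -0.2751139  -0.1425798 ]
[148 123] [284 255]
((0.6094342470169067, -0.04305481165647507), 0.05806725099682808) ((609.0093383789062, -43.378543853759766), (112.72150421142578, 114.45116424560547), 83.30142974853516)Traceback (most recent call last):
  File "<stdin>", line 11, in <module>
  File "h.py", line 12, in blob
    return max(cs,key=cv2.contourArea)[:,0]
           ~~~^^^^^^^^^^^^^^^^^^^^^^^^
ValueError: max() iterable argument is empty
```

View pics/c9.png

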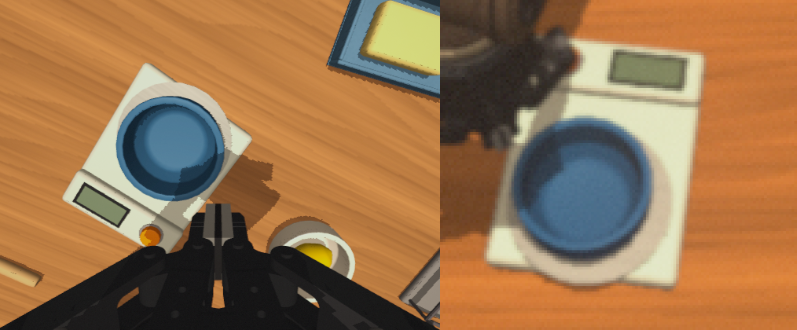

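The blue bowl stands upright on the pan at wrist (170,147) in the crop. It measures (0.609, -0.043), about 4 mm from the pan's centre, and has been let go. The button is at crop (150,236), i.e. (191,300) in the full picture.

```bash
python3 - <<'E'
from h import *
s=get_state();im=cv2.cvtColor(cv2.imread("pics/w9.png"),cv2.COLOR_BGR2RGB);h,ss,v=hsv(im)
print(im[300,191]);m=(h<20)&(ss>200)&(v>130);yy,xx=np.indices(h.shape);m&=np.hypot(xx-191,yy-300)<22
c=blob(m,(191,300));P=wray(c,.048,s)[:,:2];print(cv2.minEnclosingCircle(P.astype(np.float32)))
print(s['eef_pos'],totool(s,[.472,-.0655,.12]))
E
```

```text
[185  94   7]
((0.4719005525112152, -0.06352608650922775), 0.014894993975758553)
[ 0.62947852 -0.0877622   0.19542178] [-0.1304 -0.0906  0.076 ]
```

Request:
{"op": "move_arm", "data": {"moves": [[0,[-0.0215,-0.0152,0],[0,0,0]],[0,[-0.0215,-0.0152,0],[0,0,0]],[0,[-0.0215,-0.0152,0],[0,0,0]],[0,[-0.0215,-0.0152,0],[0,0,0]],[0,[-0.0215,-0.0152,0],[0,0,0]],[0,[-0.0215,-0.0152,0],[0,0,0]],[0,[0,0,0.03],[0,0,0]],[0,[0,0,0.03],[0,0,0]],[0,[0,0,0.03],[0,0,0]],[0,[0,0,0.02],[0,0,0]]]}}

```text
time: 15.17
eef_pos: [0.4713, -0.0637, 0.0831]
tcp_rot: [0.973, 0.231, -0.003, -0.002]
contact_force: [-0.1, 0.4, -0.8]
opening: -0.001
finger_force: 0.0
```

```bash
python3 - <<'E'
from h import *
read_camera("wrist");read_camera("wrist");s=get_state();im=read_camera("wrist");h,ss,v=hsv(im);cv2.imwrite("pics/w10.png",im[:,:,::-1])
print(s['eef_pos'],s['contact_force'],totool(s,[.472,-.0645,.05]))
m=(h<20)&(ss>200)&(v>110);cs,_=cv2.findContours(m.astype(np.uint8),0,2)
for c in cs:
    if cv2.contourArea(c)>60:print(cv2.boundingRect(c),wray(c[:,0],.048,s).mean(0))
E
```

```text
[ 0.46960639 -0.06304123  0.081779  ] [-0.45720441  0.28079997 -0.41984133] [0.0018 0.0027 0.0317]
(262, 198, 43, 44) [ 0.47139359 -0.06474495  0.048     ]
```

Request:
{"op": "move_arm", "data": {"moves": [[0,[0.0015,0.0025,0.01],[0,0,0]],[0,[0,0,0.01],[0,0,0]],[0,[0,0,0.008],[0,0,0]],[0,[0,0,0.004],[0,0,0]],[0,[0,0,0.003],[0,0,0]],[0,[0,0,0.003],[0,0,0]],[0,[0,0,0],[0,0,0]],[0,[0,0,0],[0,0,0]],[0,[0,0,0],[0,0,0]],[0,[0,0,0],[0,0,0]]]}}

```text
time: 16.15
eef_pos: [0.4772, -0.0664, 0.0499]
tcp_rot: [0.973, 0.231, 0.0, 0.0]
contact_force: [-0.0, -0.5, 0.8]
opening: -0.001
finger_force: 0.0
```

Request:
{"op": "move_arm", "data": {"moves": [[0,[0,0,0.004],[0,0,0]],[0,[0,0,0.004],[0,0,0]],[0,[0,0,0.004],[0,0,0]],[0,[0,0,0.003],[0,0,0]],[0,[0,0,0],[0,0,0]],[0,[0,0,0],[0,0,0]],[0,[0,0,0],[0,0,0]],[0,[0,0,0],[0,0,0]],[0,[0,0,0],[0,0,0]],[0,[0,0,0],[0,0,0]]]}}

```text
time: 16.98
eef_pos: [0.477, -0.0663, 0.0347]
tcp_rot: [0.973, 0.231, 0.0, 0.0]
contact_force: [0.6, -0.1, 0.1]
opening: -0.003
finger_force: 0.0
```

Request:
{"op": "move_arm", "data": {"moves": [[0,[-0.0033,-0.0035,0],[0,0,0]],[0,[0,0,0.004],[0,0,0]],[0,[0,0,0.004],[0,0,0]],[0,[0,0,0.003],[0,0,0]],[0,[0,0,0],[0,0,0]],[0,[0,0,0],[0,0,0]],[0,[0,0,0],[0,0,0]],[0,[0,0,0],[0,0,0]],[0,[0,0,0],[0,0,0]],[0,[0,0,0],[0,0,0]]]}}

```text
time: 17.82
eef_pos: [0.4725, -0.0647, 0.0237]
tcp_rot: [0.973, 0.231, 0.0, 0.0]
contact_force: [0.4, 0.0, 0.3]
opening: 0.003
finger_force: 0.0
```

Request:
{"op": "move_arm", "data": {"moves": [[0,[0,0,0.002],[0,0,0]],[0,[0,0,0.002],[0,0,0]],[0,[0,0,0.001],[0,0,0]],[0,[0,0,0],[0,0,0]],[0,[0,0,0],[0,0,0]],[0,[0,0,0],[0,0,0]],[0,[0,0,0],[0,0,0]],[0,[0,0,0],[0,0,0]],[0,[0,0,0],[0,0,0]],[0,[0,0,0],[0,0,0]]]}}

```text
time: 18.65
eef_pos: [0.4724, -0.0646, 0.0186]
tcp_rot: [0.973, 0.231, 0.0, 0.0]
contact_force: [-0.6, -0.5, -0.9]
opening: 0.0
finger_force: 0.0
```

Request:
{"op": "move_arm", "data": {"moves": [[0,[0,0,0.002],[0,0,0]],[0,[0,0,0.002],[0,0,0]],[0,[0,0,0.001],[0,0,0]],[0,[0,0,0],[0,0,0]],[0,[0,0,0],[0,0,0]],[0,[0,0,0],[0,0,0]],[0,[0,0,0],[0,0,0]],[0,[0,0,0],[0,0,0]],[0,[0,0,0],[0,0,0]],[0,[0,0,0],[0,0,0]]]}}

```text
time: 19.48
eef_pos: [0.4724, -0.0647, 0.0136]
tcp_rot: [0.973, 0.231, 0.0, 0.0]
contact_force: [0.2, 0.2, -0.3]
opening: -0.0
finger_force: 0.0
```

Request:
{"op": "move_arm", "data": {"moves": [[0,[0,0,0.002],[0,0,0]],[0,[0,0,0.002],[0,0,0]],[0,[0,0,0.001],[0,0,0]],[0,[0,0,0],[0,0,0]],[0,[0,0,0],[0,0,0]],[0,[0,0,0],[0,0,0]],[0,[0,0,0],[0,0,0]],[0,[0,0,0],[0,0,0]],[0,[0,0,0],[0,0,0]],[0,[0,0,0],[0,0,0]]]}}

```text
time: 20.32
eef_pos: [0.4727, -0.0647, 0.0087]
tcp_rot: [0.973, 0.231, 0.0, 0.0]
contact_force: [0.7, -0.3, 2.3]
opening: 0.001
finger_force: 1.4
```

The fingertips touched the button at TCP z ≈ 0.009, so they really sit about 38 mm short. Now press.

Request:
{"op": "move_arm", "data": {"moves": [[0,[0,0,0.002],[0,0,0]],[0,[0,0,0.002],[0,0,0]],[0,[0,0,0.002],[0,0,0]],[0,[0,0,0.001],[0,0,0]],[0,[0,0,0],[0,0,0]],[0,[0,0,0],[0,0,0]],[0,[0,0,0],[0,0,0]],[0,[0,0,0],[0,0,0]],[0,[0,0,0],[0,0,0]],[0,[0,0,0],[0,0,0]]]}}

```text
time: 21.15
eef_pos: [0.4728, -0.0648, 0.0049]
tcp_rot: [0.973, 0.232, -0.001, -0.0]
contact_force: [-9.6, 2.6, 26.5]
opening: 0.002
finger_force: 13.0
```

26 N with some sideways force. I'll check by measurement that the bowl hasn't been touched.

```bash
python3 - <<'E'
from h import *
from scipy.optimize import least_squares
s=get_state();im=read_camera("wrist");h,ss,v=hsv(im);cv2.imwrite("pics/w11.png",im[:,:,::-1])
print(s['time'],s['eef_pos'],s['contact_force'],s['wrist_torque'],s['finger_force'])
m=((h>95)&(h<125)&(ss>90)).astype(np.uint8);cs,_=cv2.findContours(m,0,1);c=max(cs,key=cv2.contourArea)[:,0];print(c.min(0),c.max(0))
e=(c[:,0]>2)&(c[:,0]<557)&(c[:,1]>2);P=wray(c,.092,s)[:,:2]
for hw in(0,):
    lo=e&(c[:,0]<c[:,0].min()+40)|e&(c[:,0]>c[:,0].max()-40)
    g=least_squares(lambda x:np.hypot(*(P[lo]-x[:2]).T)-.058,[.61,-.043]);print(lo.sum(),g.x,np.sqrt(np.mean(g.fun**2)))
m=(h<22)&(ss>180)&(v>80);cs,_=cv2.findContours(m.astype(np.uint8),0,2)
for c in cs:
    if cv2.contourArea(c)>60:print("btn",cv2.boundingRect(c))
for n,z in(("scene",.092),("top",.092)):
    k=read_camera(n);H,S,V=hsv(k);cv2.imwrite(f"pics/{n}11.png",k[:,:,::-1])
    seed=(252,270) if n=="scene" else (300,125)
    try:print(n,circ(n,blob((H>95)&(H<125)&(S>100),seed),z))
    except Exception as x:print(n,x)
E
```

```text
21.15 [ 0.47275155 -0.06476626  0.00488044] [-9.56866201  2.63321803 26.45282789] [0.48284668 1.59438391 0.04319458] 12.988702857401222
[251   0] [559 112]
91 [ 0.60824154 -0.04225209] 0.00029098440598532017
btn (249, 251, 58, 20)
scene [ 0.612  -0.0437  0.0553  0.6194 -0.0469  0.0429  0.0543]
top [ 0.6065 -0.0416  0.0563  0.6075 -0.0424  0.0536  0.0544]
```

The bowl hasn't moved (0.608, -0.042), and the fingers carry the whole load. Since 26 N is far above the 4.5 N spring, the button is at its stop. Retract.

Request:
{"op": "move_arm", "data": {"moves": [[0,[0,0,-0.004],[0,0,0]],[0,[0,0,-0.008],[0,0,0]],[0,[0,0,-0.02],[0,0,0]],[0,[0,0,-0.03],[0,0,0]],[0,[0,0,-0.03],[0,0,0]],[0,[0,0,-0.03],[0,0,0]],[0,[0,0,-0.02],[0,0,0]],[0,[0,0,0],[0,0,0]],[0,[0,0,0],[0,0,0]],[0,[0,0,0],[0,0,0]]]}}

```text
time: 22.13
eef_pos: [0.4711, -0.0642, 0.1418]
tcp_rot: [0.973, 0.231, -0.001, -0.001]
contact_force: [-0.6, 0.2, -0.0]
opening: 0.004
finger_force: 0.0
```

```bash
python3 - <<'E'
from h import *
s=get_state();im=read_camera("wrist");h,ss,v=hsv(im);print(s['time'],s['eef_pos'],s['contact_force'])
m=((h>95)&(h<125)&(ss>90)).astype(np.uint8);cs,_=cv2.findContours(m,0,1);c=max(cs,key=cv2.contourArea)[:,0];P=wray(c,.092,s)[:,:2]
print(c.min(0),c.max(0),cv2.minEnclosingCircle(P.astype(np.float32)))
m=(h<22)&(ss>180)&(v>80);cs,_=cv2.findContours(m.astype(np.uint8),0,2)
for c in cs:
    if 60<cv2.contourArea(c)<5000:print("btn",cv2.boundingRect(c),wray(c[:,0],.048,s).mean(0))
k=read_camera("scene");H,S,V=hsv(k);print("white",circ("scene",blob((S<90)&(V>90),(155,257)),.056))
E
```

```text
22.1333 [ 0.47105038 -0.06417172  0.14176469] [-0.64502605  0.21362949 -0.03157087]
[253   0] [452  99] ((0.6036079525947571, -0.04543061554431915), 0.05685017257928848)
btn (263, 179, 34, 35) [ 0.47135143 -0.06470498  0.048     ]
white [ 0.5408 -0.2817  0.0641  0.5393 -0.2812  0.0562  0.0631]
```

The forces fit too: about 2.8 N on the fingers at z = 0.0087 means the button was already 2 mm down, and 3.8 mm more brought it to its stop. The button is up again, the white bowl hasn't moved, and the arm is clear.

```bash
python3 -c "
from plant import *
print(sign_off())"
```

```text
the job is handed in; nothing more can be done
None
```

I've handed the job in: the blue bowl stands upright on the pan, about 3–4 mm off centre and let go; the tare button was pressed to its stop and released; and the white bowl was left where it was. The hand-in returned no verdict.

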